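# Show the pattern plate's label

### The job

Of the two clear plates standing in the wooden blocks, take the one with a small notch in its upper corner, which marks its frosted end, gripping it only by its clear part, and lift it out. Hold it up over the round cork mat, the label over the mat and 12 to 30 cm above the bench, with the frosted end pointing the way the red mark points from the mat's middle, long edges level, and the plate leaned about 45 degrees so that the face with the tan label looks up. Leave everything else in place, and finish while still holding the plate there, motionless.

Things in the scene. Friction and masses are not known exactly. Their poses are not given: they have to be found in the camera images.
- plate: acrylic plate 110 x 8 x 56 mm (x, y, z), 60 g, upright in the slot of stand, may lean 0.1 rad. Origin: middle of its lower long edge. +x: along it to the frosted end (white, x 17 to 55 mm; the rest, x -55 to 17, is clear blue-green). +y: out of the label face. +z: to the upper edge. Notch: 13 x 13 mm corner missing at +x, +z. Facing the label, notch up, the frosted end is at the left
- label (a point): centre of the tan label (28 x 30 mm, red stripe), stuck only on the plate's +y face at the frosted end: in the plate's frame x 36, y 4, z 22 mm
- clear_end (a point): middle of the plate's clear short end: in the plate's frame x -55, y 0, z 28 mm
- stand: fixed dark wooden block holding the plate, 104 x 50 x 23 mm, at any yaw; origin under its centre on the bench, z up, x along its slot. Slot: full length, 11 mm wide, floor 8 mm above the bench, 15 mm deep, so the plate's upper edge is 64 mm above the bench and its upper 41 mm stick out of the block
- spare_stand: a second block just like stand, also fixed, holding the other plate; which of the two blocks is left or right varies
- spare_plate: the other plate, same size and frame, entirely clear, with no frosting, notch or label; to be left alone
- mat: the round cork mat, fixed flat on the bench: 110 mm across, 3 mm thick, origin at the centre of its underside, z up; its x axis points from its middle to the red mark on its rim
- mark (a point): tip of the red mark (about 43 x 17 mm) at the mat's rim, 62 mm from the middle along the mat's x axis
- spool: loose red thread spool, 42 mm across, 45 mm tall, origin under its centre; bystander
- jar: loose amber jar with a white cap, 60 mm across, 75 mm tall, origin under its centre; bystander
- mallet: loose wooden mallet lying on the bench, about 245 mm long, head 85 mm wide and 60 mm tall; its origin is on the bench under the handle, 115 mm from the head's far side; bystander
- former_a: loose tan wooden wallet former, flat, 75 x 105 x 22 mm, origin under its centre; bystander
- former_b: the same former in dark brown; bystander
- burnisher: loose turned wooden burnisher standing upright, 38 mm across, 90 mm tall, origin under its centre; bystander
Not all that is in view belongs to the job. Leave any yellow look-alike of the plate alone.

How it is judged:
On the way:
1. the plate is lifted out of its block, gripped by its clear part (height (world z) of plate above 0.05 m and contact force between the fingers and plate above 1 N and x of the grasp point in the frame of plate below 0.008 m), for 0.1 s.
At the end, for the whole second after the job is handed in: fingers hold the plate, grip centre at plate x < 8 mm; label 0.11-0.45 m up, within 55 mm of the mat's middle from above; plate length within 0.3 rad of the mat-to-mark direction, frosted end on the mark's side; label normal within 0.98 rad of straight up; plate still (contact force between the fingers and plate above 1 N and x of the grasp point in the frame of plate below 0.008 m and height (world z) of label between 0.11 and 0.45 m and height (world z) of plate above 0.07 m and horizontal distance between label and mat below 0.055 m and angle between the x axis of plate and the x axis of mat, either way round below 0.3 rad and x of clear_end in the frame of mat below 0 m and angle between plate's own y axis and vertical below 0.98 rad and linear speed of plate below 0.03 m/s and angular speed of plate below 0.2 rad/s); the arm keeps its last pose, push and grip.
It fails at once if the other plate is disturbed (distance of spare_plate from where it was at the start of the episode above 0.015 m).
It fails at once if another thing on the bench is pushed or knocked out of place (distance of any of spool, jar, mallet, former_a, former_b, burnisher from where it was at the start of the episode above 0.03 m).
It also fails if it takes over 35 s, if anything falls off the work surface, if the arm or the gripper's body presses on something with over 40 N, if the wrist force passes 120 N, or if a joint passes its speed limit or range.

### The arm

A 6-joint arm with a two-finger parallel gripper is mounted at the origin on the work surface. World frame = base frame: x ahead of the robot, y to its left, z up, the work surface at z = 0. Lengths are in m, angles in rad, forces in N, time in s.
With the tool pointing down it reaches from about 0.3 to 0.875 m from the base axis. Payload 6.4 kg.
Tool frame: the origin (TCP) lies midway between the tips of the shut fingers; the grasp point (between the pads) lies 19 mm behind it (ctrl.hold_point_z is the distance from the TCP to the grasp point, in m); z points along the fingers, y is the line along which they close (so a half turn about z gives the same grasp; the last joint's range is limited). The gripper opens to 85 mm and grips with 20 to 120 N. Pads are 22 mm wide; open, the fingers measure 114 mm over their backs; the gripper's body (76 mm by 85 mm) begins 54 mm behind the grasp point. The pads swing forward as they close: fully open they stand 13 mm farther back than shut.
Start: joints at [1.093, 0.181, 1.607, -0, 1.354, -0.206], TCP at [0.154, 0.554, 0.231] pointing down, gripper open.
Joint ranges: [-2.99, 2.99], [-0.89, 2.07], [0.3, 2.58], [-1.14, 4.28], [0, 2.63], [-3.12, 3.12]. Speed limits (rad/s): [2.57, 2.57, 3.01, 3.14, 3.14, 3.14].

### API

Orientations are given as a unit quaternion [w, x, y, z].
In Python, from bench import ctrl gives the robot as it stands.
- The arm moves only by the tool carry_out, never from a script. Its argument "plan" is text: rows parted by semicolons, each of 6 numbers parted by spaces: the shift along the tool's x, y, z as a fraction of full scale, then the turn, a rotation vector about the tool's x, y, z as a fraction of full scale. A call has exactly 8 rows; each row shifts and turns the commanded pose from where the row before left it, along the tool's axes as they then stand; what a row does not reach is not made up. Full scale, the value 1, is 40 mm for a shift and 0.1 rad for a turn. A row lasts 1/12 s, in which the tool goes at most 41.7 mm and 7.16 degrees, less where a joint would pass 70% of its speed; a pose out of reach is approached as far as the arm can. A call with a number of a shift or a turn outside -1 to 1 is refused whole. A call with a gripper value outside its range is refused whole. "claw" is the gripper's target within -1 to 1 (shut at 1, half-way at 0, fully open at -1), set as the call begins (left out, the last holds). The fingers move at their own pace and stop on an object; the grip force is fixed at half the most. Time passes only in rows, so rows that do not move let the fingers close, or fill a call up. It gives the time, the measured TCP pose, the force, the opening and the grip force at its end, in the units of the state.
- ctrl.get_obs(): the state, without advancing time (a new reading comes with each control period).
- ctrl.camera(name): name is "scene" or "top" or "wrist"; returns a dict with "pixels" (420x560x3 uint8, red, green, blue), "mtx" (3x3 intrinsics, pixels), "k1" (the pictures are not rectified: a ray, as slopes to the right and down, at radius r is drawn at 1 + k1 r^2 times it, then the intrinsics apply), "R" (3x3) and "t" (3): a world point X has camera coordinates R X + t. Camera axes: x right, y down, z forward; pixel columns grow to the right and rows downward; lengths in m; the calibration is good to about 2 mm. A picture is of the moment at which its call begins. There is no depth.
- ctrl.hand_in(): hands the job in; it is judged then, once.
The state is a dict: "time_s": time; "q": joint angles; "dq": joint speeds; "joint_efforts": joint torques, N m; "eef_pos": TCP position; "eef_rot": TCP orientation; "wrist_force": force on the tool from outside, world axes, zero at the start; "torque": the same for the moment, N m; "opening": opening from 0.0 (shut) to 1.0 (fully open); "grasp_force": force on a finger pad.
Only numpy, scipy, OpenCV 4.12 (cv2) and the standard library are available. Lean on these libraries where they do the work, as an engineer would, in place of code of your own. Each camera call takes 0.05 s, during which the arm holds its last target. There are 200 camera calls.

## Working session

There is one attempt and no reset: what is moved stays moved. The work goes in short steps, Python scripts to look and compute and a tool call to move; the robot and the scene stay as the last step left them, time stands still between calls to the robot, and variables do not carry over. Pictures are saved under pics/ and viewed, at most 10 in all, crops included, and the job is handed in when it is done.

Besides the shell and the picture viewer there is one more tool, called after "Emit:" as name(argument=value, ...) on one line, values as JSON. carry_out: Moves the arm, as the interface text tells. Shift numbers are shares of 40 mm and turn numbers shares of 0.1 rad, none past 1 either way. Its arguments: {"type":"object","properties":{"plan":{"type":"string"},"claw":{"type":"number"}},"required":["plan"]}

```bash
mkdir -p pics; ls; python3 - <<'E'
from bench import ctrl
import cv2,pickle
d={n:ctrl.camera(n) for n in("scene","top")}
pickle.dump(d,open('d.pkl','wb'))
for n in d:
    cv2.imwrite(f'pics/{n}0.png',d[n]['pixels'][:,:,::-1]); print(n,d[n]['mtx'].round(1).tolist(),d[n]['k1'],d[n]['R'].round(3).tolist(),d[n]['t'])
o=ctrl.get_obs();print(o['time_s'],o['eef_pos'],o['eef_rot'],ctrl.hold_point_z)
E
```

```text
pics
scene [[512.5, 0.0, 278.2], [0.0, 512.5, 205.7], [0.0, 0.0, 1.0]] -0.09284308388654632 [[0.362, 0.932, -0.015], [0.673, -0.272, -0.687], [-0.645, 0.238, -0.726]] [-0.21038706 -0.32698676  1.71030358]
top [[493.1, 0.0, 285.5], [0.0, 493.1, 213.7], [0.0, 0.0, 1.0]] 0.060760152190622634 [[0.005, -1.0, 0.0], [-0.99, -0.005, -0.141], [0.141, 0.001, -0.99]] [-0.01510425  0.55537597  1.32249975]
0.1 [0.15412335 0.55344972 0.23047312] [-2.53370374e-04  1.35463528e-01  9.90782029e-01 -7.35181969e-04] 0.0187
```

View pics/scene0.png

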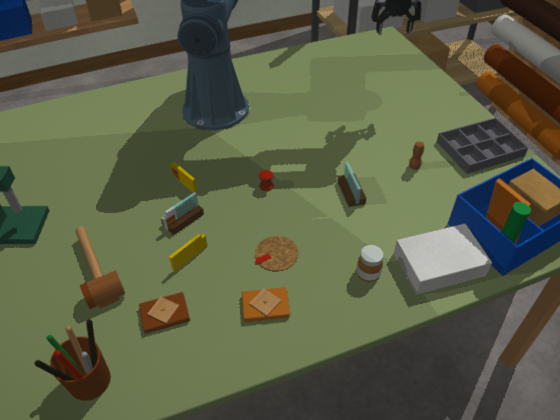

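View pics/top0.png

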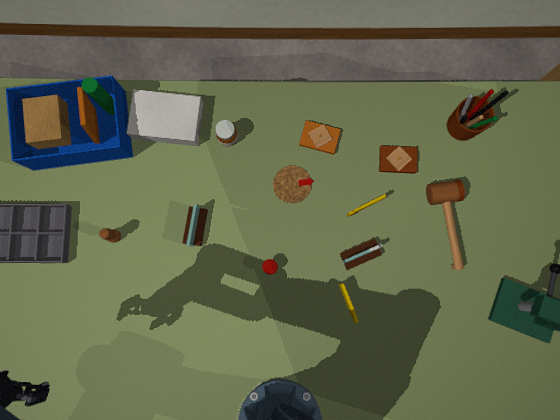

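Scene picture: two dark blocks hold blue-green plates. Block A is at scene (183,212) / top (362,253), block B at scene (352,187) / top (196,225). Yellow look-alikes are at scene (183,177) and (188,252). The mat is at top (293,184), with its mark towards (306,182). I'll enlarge both candidates in one crop.

```bash
python3 - <<'E'
import cv2,pickle,numpy as np
d=pickle.load(open('d.pkl','rb'))
s=d['scene']['pixels'][:,:,::-1];t=d['top']['pixels'][:,:,::-1]
c=lambda im,u,v:cv2.resize(im[v-30:v+30,u-40:u+40],(400,300),interpolation=cv2.INTER_CUBIC)
cv2.imwrite('pics/crops.png',np.vstack([np.hstack([c(s,183,208),c(s,352,187)]),np.hstack([c(t,362,253),c(t,196,225)])]))
E
```

```text
(no output)
```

View pics/crops.png

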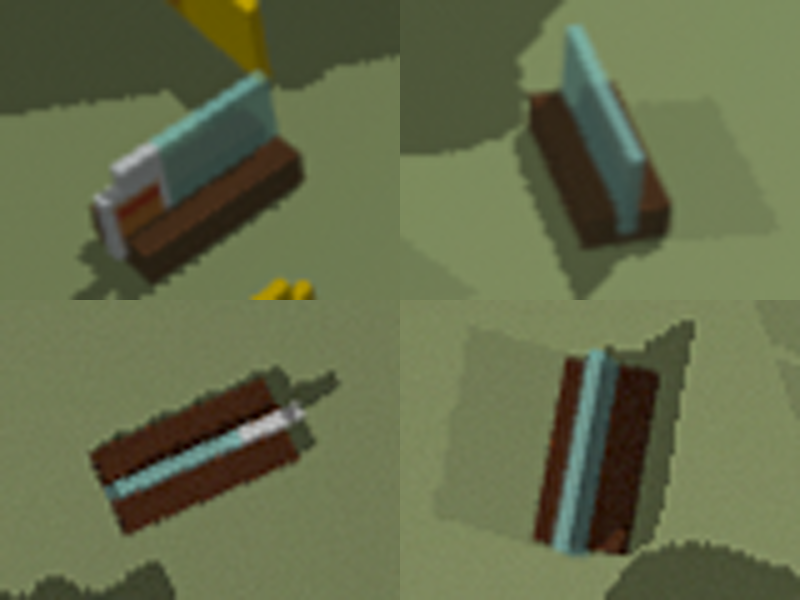

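The target is block A at top (362,253) / scene (183,212): only its plate has the white frosted end, the notch and the tan label. The frosted end is at the top-view right and the label faces the scene camera (+x). B's plate is all clear. Next I measure plate, block, mat and mark.

```bash
cat > h.py <<'E'
import numpy as np,cv2
def cast(c,uv,z):
    uv=np.atleast_2d(np.asarray(uv,float));K=c['mtx']
    p=(uv-K[:2,2])/[K[0,0],K[1,1]];n=p.copy()
    for _ in range(10): n=p/(1+c['k1']*(n**2).sum(1,keepdims=True))
    R,t=np.array(c['R']),np.array(c['t']);C=-R.T@t
    d=np.c_[n,np.ones(len(n))]@R
    return C+d*((z-C[2])/d[:,2])[:,None]
E
python3 - <<'E'
import pickle; from h import *
d=pickle.load(open('d.pkl','rb'));c=d['top'];im=c['pixels'];hsv=cv2.cvtColor(im,cv2.COLOR_RGB2HSV).astype(int)
H,S,V=hsv[...,0],hsv[...,1],hsv[...,2]
def pts(m,u0,u1,v0,v1):
    k=np.zeros_like(m);k[v0:v1,u0:u1]=1
    return np.argwhere(m&k)[:,::-1]
R,G,B=[im[...,i].astype(int) for i in range(3)]
roi=(335,392,232,275)
edge=pts((B>G-15)&(V>110),*roi)
blk=pts((R>G+12)&(V<110),*roi)
for n,p,z in(('edge',edge,.064),('block',blk,.023)):
    w=cast(c,p,z)[:,:2];print(n,len(p),p.min(0),p.max(0),'meanworld',w.mean(0).round(4))
    m=w.mean(0);e=np.linalg.svd(w-m,full_matrices=0)[2];a=(w-m)@e.T
    print('  dir',e[0].round(3),np.degrees(np.arctan2(e[0,1],e[0,0])).round(1),'ext',a.min(0).round(4),a.max(0).round(4), 'mid',(m+(a.min(0)+a.max(0))/2@e).round(4))
    if n=='edge':
        col=S[p[:,1],p[:,0]]; 
        for nm,q in(('clear',col>=40),('white',col<40)): print('  ',nm,q.sum(),a[q,0].min().round(4),a[q,0].max().round(4))
r=(265,325,160,210)
red=(R>150)&(G<60);cork=(R>G+15)&(V>90)
mp=pts(cork,*r);(x,y),rad=cv2.minEnclosingCircle(pts(cork&~red,*r).astype(np.float32))
el=cv2.fitEllipse(cv2.convexHull(pts(cork&~red,*r).astype(np.int32)))
rp=pts(red,*r);print('mat',x,y,rad,el,cast(c,[[x,y],el[0]],.003).round(4),'red',len(rp),rp.mean(0),cast(c,rp.mean(0),.003).round(4))
m=cast(c,el[0],.003)[0,:2];v=cast(c,rp.mean(0),.003)[0,:2]-m;print('markdir',np.degrees(np.arctan2(v[1],v[0])),np.linalg.norm(v), 'diam',cast(c,[[x-rad,y],[x+rad,y]],.003).round(3).tolist())
E
```

```text
edge 114 [345 244] [382 261] meanworld [ 0.448 -0.221]
  dir [-0.399  0.917] 113.5 ext [-0.0543 -0.0043] [0.0531 0.0044] mid [ 0.4482 -0.2216]
   clear 76 -0.0275 0.0531
   white 38 -0.0543 -0.0179
block 526 [340 239] [381 269] meanworld [ 0.4477 -0.2195]
  dir [-0.406  0.914] 114.0 ext [-0.053  -0.0248] [0.0527 0.0246] mid [ 0.4476 -0.2197]
mat 292.5 183.65383911132812 19.8394718170166 ((291.9877624511719, 183.77552795410156), (37.26355743408203, 39.040916442871094), 81.39916229248047) [[ 0.6475 -0.0318  0.003 ]
 [ 0.6472 -0.0304  0.003 ]] red 0 [nan nan] [[nan nan nan]]
markdir nan nan diam [[0.647, 0.025, 0.003], [0.648, -0.089, 0.003]]<stdin>:22: RuntimeWarning: Mean of empty slice.
  ret = um.true_divide(
<stdin>:23: RuntimeWarning: Mean of empty slice.
```

Emit:
carry_out(plan="0 0 0 0 0 1;0 0 0 0 0 1;0 0 0 0 0 1;0 0 0 0 0 1;0 0 0 0 0 1;0 0 0 0 0 1;0 0 0 0 0 1;0 0 0 0 0 1", claw=-1)

```text
time_s: 0.77
eef_pos: [0.1542, 0.5536, 0.2307]
eef_rot: [0.0, 0.513, 0.859, -0.001]
wrist_force: [-0.4, -0.3, -0.2]
opening: 0.999
grasp_force: 0.0
```

```bash
cat >> h.py <<'E'
from scipy.spatial.transform import Rotation as Ro
def togo(o,pos,xp,tilt=0):
    """units of shift (tool axes, now) and turn left to hold a plate whose x axis is at yaw xp, tilted"""
    r=Ro.from_quat(np.roll(o['eef_rot'],-1))
    xw=np.r_[np.cos(xp),np.sin(xp),0];T=np.c_[-xw,np.cross([0,0,1],xw),[0,0,-1]]
    g=Ro.from_matrix(T)*Ro.from_euler('x',-tilt)
    return r.inv().apply(np.array(pos)-o['eef_pos'])/.04,(r.inv()*g).as_rotvec()/.1
E
python3 - <<'E'
import pickle; from h import *
from bench import ctrl
d=pickle.load(open('d.pkl','rb'));c=d['top'];im=c['pixels'].astype(int)[160:210,265:325]
R,G,B=im[...,0],im[...,1],im[...,2]
red=(R>G*2.5)&(R>B*2.5)&(R>110);rp=np.argwhere(red)[:,::-1]+[265,160]
cork=(R>G+15)&(R>90)&~red;cp=np.argwhere(cork)[:,::-1]+[265,160]
w=cast(c,rp,.003)[:,:2];e=np.linalg.svd(w-w.mean(0),full_matrices=0)[2][0]
(x,y),rad=cv2.minEnclosingCircle(cp.astype(np.float32));m=cast(c,[x,y],.003)[0,:2];v=w.mean(0)-m
print(len(rp),rp.mean(0),'mat',x,y,rad,m,'mark dir',np.degrees(np.arctan2(v[1],v[0])),np.linalg.norm(v),'axis',e,'far',np.linalg.norm(w-m,axis=1).max())
o=ctrl.get_obs();print(o['time_s'],o['eef_pos'],o['q'].round(2))
print(togo(o,[.40,.2,.231],np.radians(-66.3)),togo(o,[.4448,-.2137,.15],np.radians(-66.3)))
E
```

```text
82 [305.09756098 181.63414634] mat 292.3628234863281 183.67495727539062 19.708576202392578 [ 0.64748365 -0.0314397 ] mark dir -80.45702797770527 0.03693534791011969 axis [-0.16368421  0.98651279] far 0.05724363256519468
0.7667 [0.15418061 0.55357936 0.23072645] [1.09 0.18 1.61 0.   1.35 0.6 ]
(array([-1.06966013e+01,  1.21910936e+00, -1.24335933e-03]), array([-0.00900191,  0.00665513,  0.80392831])) (array([-20.33221922,  -2.69717161,   2.03344148]), array([-0.00900191,  0.00665513,  0.80392831]))
```

Emit:
carry_out(plan="-.67 .08 0 0 0 .05;-.67 .08 0 0 0 .05;-.67 .08 0 0 0 .05;-.67 .08 0 0 0 .05;-.67 .08 0 0 0 .05;-.67 .08 0 0 0 .05;-.67 .08 0 0 0 .05;-.67 .08 0 0 0 .05")

```text
time_s: 1.43
eef_pos: [0.2766, 0.3745, 0.231]
eef_rot: [-0.0, 0.528, 0.849, -0.0]
wrist_force: [1.1, -0.9, 0.7]
opening: 1.001
grasp_force: 0.0
```

Emit:
carry_out(plan="-.67 .08 0 0 0 .05;-.67 .08 0 0 0 .05;-.67 .08 0 0 0 .05;-.67 .08 0 0 0 .05;-.67 .08 0 0 0 .05;-.67 .08 0 0 0 .05;-.67 .08 0 0 0 .05;-.67 .08 0 0 0 .05")

```text
time_s: 2.1
eef_pos: [0.3913, 0.1916, 0.231]
eef_rot: [-0.0, 0.545, 0.839, -0.0]
wrist_force: [0.1, -0.1, 0.4]
opening: 0.999
grasp_force: 0.0
```

```bash
python3 - <<'E'
from h import *
from bench import ctrl
o=ctrl.get_obs();print(o['time_s'],o['eef_pos'],o['q'].round(2),o['dq'].round(2))
print(togo(o,[.4448,-.2137,.18],np.radians(-66.3)))
E
```

```text
2.1 [0.39129561 0.19160536 0.231046  ] [ 0.18 -0.14  1.94  0.    1.35 -0.24] [-0.73  0.05 -0.04  0.   -0.01 -0.66]
(array([-9.80105914, -2.8980115 ,  1.27624444]), array([-0.00427958, -0.00115719,  0.05155483]))
```

Emit:
carry_out(plan="-.61 -.18 .08 0 0 0;-.61 -.18 .08 0 0 0;-.61 -.18 .08 0 0 0;-.61 -.18 .08 0 0 0;-.61 -.18 .08 0 0 0;-.61 -.18 .08 0 0 0;-.61 -.18 .08 0 0 0;-.61 -.18 .08 0 0 0")

```text
time_s: 2.77
eef_pos: [0.4176, -0.01, 0.2053]
eef_rot: [-0.0, 0.545, 0.839, -0.0]
wrist_force: [0.7, 0.2, 0.3]
opening: 0.998
grasp_force: 0.0
```

Emit:
carry_out(plan="-.61 -.18 .08 0 0 0;-.61 -.18 .08 0 0 0;-.61 -.18 .08 0 0 0;-.61 -.18 .08 0 0 0;-.61 -.18 .08 0 0 0;-.61 -.18 .08 0 0 0;-.61 -.18 .08 0 0 0;0 0 0 0 0 0")

```text
time_s: 3.43
eef_pos: [0.4413, -0.1891, 0.1827]
eef_rot: [0.0, 0.546, 0.838, -0.001]
wrist_force: [-0.4, -0.1, 0.1]
opening: 1.005
grasp_force: 0.0
```

```bash
python3 - <<'E'
from h import *
from bench import ctrl
c=ctrl.camera('wrist');cv2.imwrite('pics/w1.png',c['pixels'][:,:,::-1])
import pickle;pickle.dump(c,open('w1.pkl','wb'))
o=ctrl.get_obs();print(o['time_s'],o['eef_pos'],o['q'].round(2),o['dq'].round(2))
print(togo(o,[.4448,-.2137,.031],np.radians(-66.3)))
E
```

```text
3.4833 [ 0.44097344 -0.1870279   0.18264449] [-0.65  0.02  1.89 -0.    1.24 -1.07] [ 0.04 -0.03  0.03  0.01  0.02  0.02]
(array([-0.65215656, -0.17915124,  3.79063396]), array([-0.00729406, -0.0093674 ,  0.02294245]))
```

View pics/w1.png

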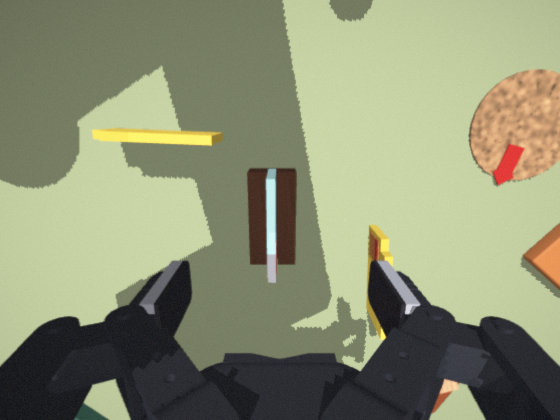

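Wrist view: the plate's edge runs vertically from (271,170) to (271,282), with the frosted part below about row 255. A yellow look-alike stands at right (370–390,228–335), so I'll check finger clearance to it and refine the plate position.

```bash
python3 - <<'E'
import pickle; from h import *
from bench import ctrl
o=ctrl.get_obs()
c=pickle.load(open('w1.pkl','rb'));im=c['pixels'].astype(int)
R,G,B=im[...,0],im[...,1],im[...,2]
m=(B>G-25)&(R>70)&(B>110);k=np.zeros_like(m);k[165:290,262:282]=1
p=np.argwhere(m&k)[:,::-1];w=cast(c,p,.064)[:,:2];e=np.linalg.svd(w-w.mean(0),full_matrices=0)[2][0];e*=np.sign(e[0])
a=(w-w.mean(0))@e;print('plate',len(p),p.min(0),p.max(0),'end mid',w.mean(0)+e*(a.min()+a.max())/2,'mean',w.mean(0),a.min(),a.max(),np.degrees(np.arctan2(e[1],e[0])))
for uv in([272,172],[271,255],[271,282]): print(uv,cast(c,uv,.064)[0])
xp=np.r_[.402,-.916];yp=np.r_[.916,.402];g=np.r_[.4448,-.2137]
d=pickle.load(open('d.pkl','rb'))['top']
for uv in([348,214],[392,192]):
  for z in(0,.056):
    q=cast(d,uv,z)[0,:2]-g;print('yellow',uv,z,'along',q@xp,'across',q@yp)
E
```

```text
plate 1129 [266 168] [276 283] end mid [ 0.44368842 -0.21467622] mean [ 0.44288353 -0.21282766] -0.0546315213576334 0.05866390269006029 -66.47098501051329
[272, 172] [ 0.42365372 -0.1654658   0.064     ]
[271, 255] [ 0.45450294 -0.23890876  0.064     ]
[271, 282] [ 0.4660257  -0.26551621  0.064     ]
yellow [348, 214] 0 along 0.02476269307266772 across 0.11616112244877712
yellow [348, 214] 0.056 along 0.015028832872083899 across 0.11171494589654593
yellow [392, 192] 0 along 0.16586585248187433 across 0.12414759633650037
yellow [392, 192] 0.056 along 0.15043751251523005 across 0.11937911081439048
```

Emit:
carry_out(plan="-.27 -.1 .2 0 0 .02;-.27 -.1 .5 0 0 0;0 0 .6 0 0 0;0 0 .6 0 0 0;0 0 .6 0 0 0;0 0 .4 0 0 0;0 0 0 0 0 0;0 0 0 0 0 0")

```text
time_s: 4.15
eef_pos: [0.4421, -0.2073, 0.0664]
eef_rot: [-0.001, 0.545, 0.838, 0.0]
wrist_force: [-0.5, -0.8, -0.1]
opening: 1.004
grasp_force: 0.0
```

```bash
python3 - <<'E'
from h import *
from bench import ctrl
c=ctrl.camera('wrist');cv2.imwrite('pics/w2.png',c['pixels'][:,:,::-1])
o=ctrl.get_obs();print(o['time_s'],o['eef_pos'],o['wrist_force'].round(1))
print(togo(o,[.442,-.21,.032],np.radians(-66.4)))
E
```

```text
4.2 [ 0.44296694 -0.20812862  0.06760211] [ 0.1  0.5 -0.4]
(array([-0.03301886, -0.0410605 ,  0.89005111]), array([-0.00017627, -0.00073803,  0.05872094]))
```

View pics/w2.png

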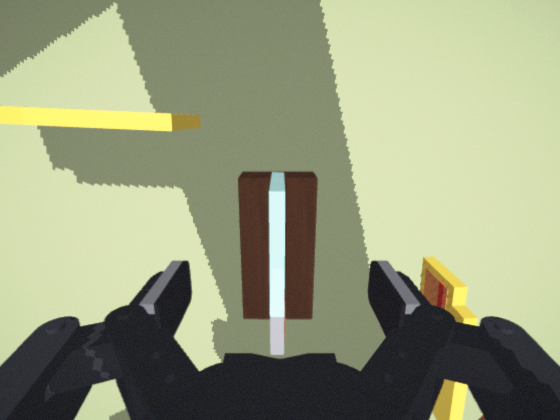

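The fingers straddle the plate, with pads at columns 190 and 370 and the plate at 278. Descend and close.

Emit:
carry_out(plan="0 0 .3 0 0 .05;0 0 .3 0 0 0;0 0 .29 0 0 0;0 0 0 0 0 0;0 0 0 0 0 0;0 0 0 0 0 0;0 0 0 0 0 0;0 0 0 0 0 0")

```text
time_s: 4.87
eef_pos: [0.4435, -0.2089, 0.0327]
eef_rot: [0.001, 0.547, 0.837, -0.0]
wrist_force: [-0.0, -0.2, 0.1]
opening: 0.999
grasp_force: 0.0
```

Emit:
carry_out(plan="0 0 0 0 0 0;0 0 0 0 0 0;0 0 0 0 0 0;0 0 0 0 0 0;0 0 0 0 0 0;0 0 0 0 0 0;0 0 0 0 0 0;0 0 0 0 0 0", claw=1)

```text
time_s: 5.53
eef_pos: [0.4427, -0.2084, 0.0317]
eef_rot: [-0.0, 0.547, 0.837, -0.0]
wrist_force: [-1.3, 0.5, 1.0]
opening: 0.083
grasp_force: 60.9
```

Emit:
carry_out(plan="0 0 0 0 0 0;0 0 0 0 0 0;0 0 0 0 0 0;0 0 0 0 0 0;0 0 0 0 0 0;0 0 0 0 0 0;0 0 0 0 0 0;0 0 0 0 0 0")

```text
time_s: 6.2
eef_pos: [0.4427, -0.2084, 0.0317]
eef_rot: [-0.0, 0.547, 0.837, -0.0]
wrist_force: [-2.6, 0.2, 2.5]
opening: 0.085
grasp_force: 60.9
```

Gripped (opening about 7–8 mm). Lift straight up to about 0.23 m.

Emit:
carry_out(plan="0 0 -.2 0 0 0;0 0 -.4 0 0 0;0 0 -.6 0 0 0;0 0 -.7 0 0 0;0 0 -.7 0 0 0;0 0 -.7 0 0 0;0 0 -.7 0 0 0;0 0 -.7 0 0 0")

```text
time_s: 6.87
eef_pos: [0.4428, -0.2082, 0.2217]
eef_rot: [0.001, 0.548, 0.837, 0.0]
wrist_force: [0.6, -1.1, -0.8]
opening: 0.084
grasp_force: 60.6
```

```bash
python3 - <<'E'
from h import *
from bench import ctrl
c=ctrl.camera('scene');im=c['pixels'][:,:,::-1]
cv2.imwrite('pics/s2.png',cv2.resize(im[60:300,80:400],(800,600),interpolation=cv2.INTER_CUBIC))
o=ctrl.get_obs();print(o['time_s'],o['eef_pos'],o['q'].round(2),o['opening'],o['grasp_force'])
# target: label over mat centre
xp=np.radians(-80.5);X=np.r_[np.cos(xp),np.sin(xp),0]
h=np.cross([0,0,1],X);t=.785;y=np.cos(t)*h+np.r_[0,0,np.sin(t)];z=np.r_[0,0,np.cos(t)]-np.sin(t)*h
label=np.r_[.6475,-.0314,.20]
grip_plate=np.r_[-.0095,0,.043]; d=grip_plate-np.r_[.036,.004,.022]
tcp=label+d[0]*X+d[1]*y+d[2]*z - z*ctrl.hold_point_z
print('tcp',tcp.round(4)); print(togo(o,tcp,xp,t))
E
```

```text
6.9167 [ 0.44543636 -0.21013088  0.2278203 ] [-0.68 -0.01  1.82  0.    1.32 -1.09] 0.0884288331460042 60.6891667842865
tcp [0.6356 0.0127 0.1988]
(array([3.20751809, 6.5840395 , 0.73070391]), array([-7.74824044, -0.8893272 ,  2.36586572]))
```

View pics/s2.png

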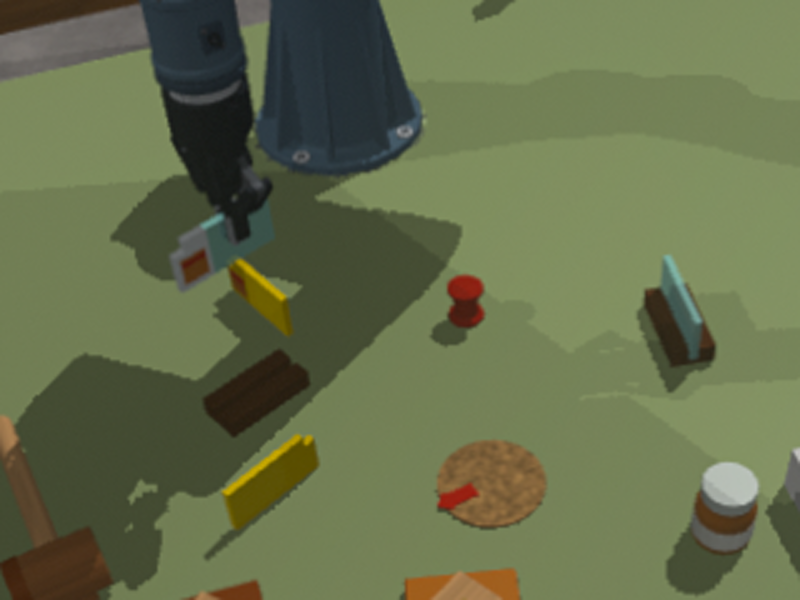

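The plate is out, level, held by its clear part, with the label facing the camera. Now yaw, then travel, then tilt.

Emit:
carry_out(plan="0 0 0 0 0 .31;0 0 0 0 0 .31;0 0 0 0 0 .31;0 0 0 0 0 .31;0 0 0 0 0 .31;0 0 0 0 0 .31;0 0 0 0 0 .31;0 0 0 0 0 .31")

```text
time_s: 7.58
eef_pos: [0.443, -0.2083, 0.22]
eef_rot: [0.0, 0.647, 0.762, 0.0]
wrist_force: [-0.1, 0.5, -0.1]
opening: 0.082
grasp_force: 60.7
```

```bash
python3 - <<'E'
from h import *
from bench import ctrl
o=ctrl.get_obs();print(o['eef_pos'],togo(o,[.6356,.0127,.22],np.radians(-80.5)))
E
```

```text
[ 0.44295878 -0.20832371  0.22001309] (array([4.67508850e+00, 5.64533941e+00, 3.71408086e-03]), array([ 0.00803437,  0.00247698, -0.03564029]))
```

Emit:
carry_out(plan=".15 .18 0 0 0 0;.3 .36 0 0 0 0;.33 .4 0 0 0 0;.33 .4 0 0 0 0;.33 .4 0 0 0 0;.33 .4 0 0 0 0;.33 .4 0 0 0 0;.33 .4 0 0 0 0")

```text
time_s: 8.25
eef_pos: [0.5439, -0.0917, 0.2199]
eef_rot: [0.0, 0.646, 0.763, 0.0]
wrist_force: [0.2, -1.0, -0.7]
opening: 0.086
grasp_force: 60.7
```

Emit:
carry_out(plan=".33 .4 0 0 0 0;.33 .4 0 0 0 0;.33 .4 0 0 0 0;.33 .4 0 0 0 0;.33 .4 0 0 0 0;.33 .4 0 0 0 0;.27 .31 0 0 0 0;0 0 0 0 0 0")

```text
time_s: 8.92
eef_pos: [0.6366, 0.0165, 0.2196]
eef_rot: [-0.0, 0.646, 0.764, 0.001]
wrist_force: [-1.3, -0.6, 0.1]
opening: 0.083
grasp_force: 60.7
```

Emit:
carry_out(plan="0 0 0 -.5 0 0;0 0 0 -1 0 0;0 0 0 -1 0 0;0 0 0 -1 0 0;0 0 0 -1 0 0;0 0 0 -1 0 0;0 0 0 -1 0 0;0 0 0 -1 0 0")

```text
time_s: 9.58
eef_pos: [0.6346, 0.0132, 0.2203]
eef_rot: [0.237, 0.602, 0.71, 0.278]
wrist_force: [0.1, 1.7, -0.2]
opening: 0.083
grasp_force: 60.7
```

```bash
python3 - <<'E'
from h import *
from bench import ctrl
o=ctrl.get_obs();print(o['time_s'],o['eef_pos'],o['q'].round(2),o['grasp_force'],togo(o,[.6356,.0127,.199],np.radians(-80.5),.785))
E
```

```text
9.5833 [0.63462765 0.01323164 0.22032537] [-0.34 -0.06  2.07  0.67  0.55 -0.98] 60.66066026687622 (array([-0.01630569, -0.3464294 ,  0.40585781]), array([-0.37547491,  0.0229804 , -0.00288846]))
```

Emit:
carry_out(plan="0 -.1 .1 -.2 0 0;0 -.1 .1 -.15 0 0;0 -.1 .1 0 0 0;0 0 0 0 0 0;0 0 0 0 0 0;0 0 0 0 0 0;0 0 0 0 0 0;0 0 0 0 0 0")

```text
time_s: 10.25
eef_pos: [0.6354, 0.0136, 0.2034]
eef_rot: [0.245, 0.598, 0.706, 0.29]
wrist_force: [0.3, 0.3, -0.6]
opening: 0.084
grasp_force: 60.7
```

```bash
python3 - <<'E'
from h import *
from bench import ctrl
im=[]
for n in('scene','top'):
    c=ctrl.camera(n);im.append(c['pixels'][:,:,::-1])
    p=cast
    K=c['mtx'];L=np.r_[.6475,-.0314,.20];q=np.array(c['R'])@L+c['t'];s=q[:2]/q[2];s*=1+c['k1']*(s@s);print(n,'label expected',K[:2,:2]@s+K[:2,2])
cv2.imwrite('pics/f.png',np.hstack([cv2.resize(im[0][130:310,180:360],(400,400)),cv2.resize(im[1][100:280,200:380],(400,400))]))
o=ctrl.get_obs();print(o['time_s'],o['eef_pos'],o['dq'].round(3),o['grasp_force'],togo(o,[.6356,.0127,.199],np.radians(-80.5),.785))
E
```

```text
scene label expected [274.37388859 196.72211293]
top label expected [293.45237784 167.56331902]
10.35 [0.63515641 0.01359508 0.20311006] [-0.002 -0.001  0.003  0.003  0.     0.   ] 60.66064953804016 (array([-0.02394836, -0.06694675,  0.07827012]), array([-0.0695424 , -0.00133607, -0.00556245]))
```

View pics/f.png

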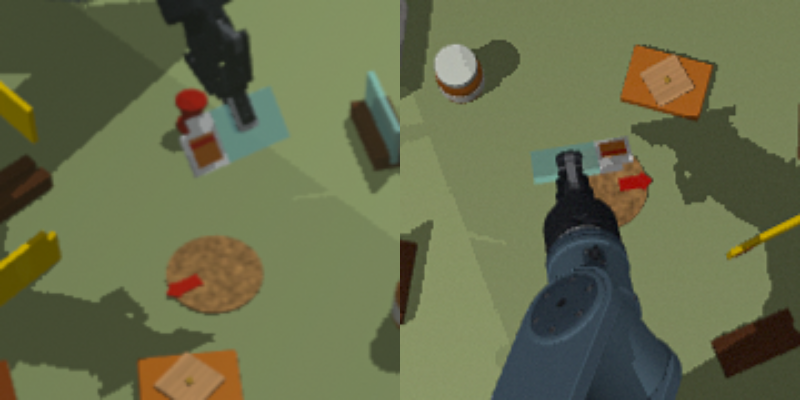

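Label is at scene (272,197) and top (296,167), against the expected (274,197) and (293,168). It faces up, the frosted end points along the red mark, and the arm is still. Handing in.

```bash
python3 -c "
from bench import ctrl
print(ctrl.hand_in())"
```

```text
the job is handed in; nothing more can be done
None
```

The notched plate is held still by its clear part over the cork mat: label up at about 45°, about 20 cm above the bench, frosted end along the red mark. The job is handed in, and the simulator returned no verdict.

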